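Fit a filter cassette through the spring flaps of a bench dust extractor

TASK

Fit the fresh dust-filter cassette (white, orange handle) into the green dust-extractor bay: set it nose first in the open entry tray, push it in along the guides through the two yellow spring flaps, and on until it has pressed the black seal pad behind them fully home. How deep the pad sits is different every time, so feel for it and push gently, never ramming the cassette against the pad or the guides; then let go, with the flaps shut behind it, and leave everything else where it is.

Things in the scene. Friction and masses are not known exactly. Their poses are not given: they have to be found in the camera images.
- fresh_handle (a point): Grip point of the fresh cassette's orange handle: an upright plate 50 mm long (x), 12 thick (y), 34 to 90 mm above the underside. White box 100 long (x, +x = rounded nose), 56 wide, 34 high, 0.32-0.58 kg: its underside is 68 mm under this point, its nose 62 ahead, its rear 38 behind. Starts on the table left or right of the bay, nose within 0.6 rad of straight away from the robot.
- bay_gate (a point): On the floor of the fixed green bay, midway between the flap hinges, 6 mm above the table. +x: feed direction into the bay (roughly away from the robot), z up. The floor is level and slippery from x -135 to 225. Behind the gate two clear cover strips (37 to 40 mm above the floor, x 10 to 225) leave a 36 mm slot along the centre for the handle, so the cassette only enters through the flaps.
- bay_entry (a point): On the floor of the open entry tray, at x -87 from bay_gate, same axes: set the cassette down with its handle above this point. Guide ribs, 8 mm high: 73 mm apart (inner faces) from x -134 to -63 of the gate, narrowing to 60 mm apart at x -10 and so on to the end. If the cassette is pressed down on the floor while pushed by its high handle, it may tip and jam: bear most of its weight.
- bay: The filter bay with flaps, guides and seal pad (all but its floor plate), fixed to the table: origin on the table, 6 mm below bay_gate, same axes. 106 mm wide; green walls behind the gate to 40 mm above the floor; a green block (120 wide, 69 mm above the floor) from x 225 to 280 mm, then a hose port to 310.
- flap_left (a joint): Angle (rad) of the left yellow spring flap: 0 shut, up to 1.55 swung into the bay. Hinge upright, 45 mm left (+y) of bay_gate; leaf 43 mm long, 10 to 33 mm above the floor. A spring shuts it; opening both flaps with the cassette takes a few newtons. They shut once its rear face is about 45 mm past the gate (handle at x 83 mm), just before the nose can meet the pad.
- flap_right (a joint): Same for the right flap (hinge 45 mm to the right, -y).
- seal_pad (a joint): How far (m) the black seal pad in the bay (50 wide, 26 high) is pushed in: 0 free, 0.007 fully home at a hard stop, where force rises steeply. It slides stiffly, 6.5 N at first to about 9 N at the end, plus the cassette's sliding friction, and stays where pushed. Its free face is between x 148 and 188 mm from bay_gate, set anew each time, not measured.
- spent: Used cassette of the same shape, brown with a black handle: leave alone. Origin at the centre of its underside.
- jar: Jar with a blue lid, 70 mm across, 90 mm high; origin under its centre. Leave alone.
- glue: Glue bottle, 60 mm across, 170 mm high; origin under its centre. Leave alone.
- hammer: Hammer lying on the table. Leave alone.
- screwdriver: Screwdriver lying on the table. Leave alone.
Not all that is in view belongs to the job. What is shaped like the part that bears fresh_handle but purple or turquoise is not meant.

How it is judged:
By the outcome, as a careful person would: the job done as asked, in the order asked, and still so for the second after the job is handed in, with the robot touching nothing.
It also fails if it takes over 54 s, if anything falls off the work surface, if the arm or the gripper's body presses on something with over 40 N, if the wrist force passes 120 N, or if a joint passes its speed limit or range.

ROBOT

A 7-joint arm with a two-finger parallel gripper is mounted at the origin on the work surface. World frame = base frame: x ahead of the robot, y to its left, z up, the work surface at z = 0. Lengths are in m, angles in rad, forces in N, time in s.
With the tool pointing down it reaches from about 0.4 to 0.875 m from the base axis. Payload 19.3 kg.
Tool frame: the origin (TCP) lies midway between the tips of the shut fingers; the grasp point (between the pads) lies bot.tcp_to_grasp behind it (bot.tcp_to_grasp is the distance from the TCP to the grasp point, in m); z points along the fingers, y is the line along which they close (so a half turn about z gives the same grasp; the last joint's range is limited). The gripper opens to 85 mm and grips with 20 to 120 N. Pads are 22 mm wide; open, the fingers measure 114 mm over their backs; the gripper's body (76 mm by 85 mm) begins 54 mm behind the grasp point. The pads swing forward as they close: fully open they stand 13 mm farther back than shut.
Start: joints at [1.168, 0.521, -0.036, 1.599, 0.021, 1.021, -0.113], TCP at [0.204, -0.591, 0.231] pointing down, gripper open.
Joint ranges: [-2.91, 2.91], [-0.3, 2.13], [-1.5, 1.42], [0.17, 2.43], [-1.26, 4.41], [0.16, 1.93], [-2.52, 2.52]. Speed limits (rad/s): [1.89, 1.89, 2.39, 2.39, 3.01, 3.01, 3.01].

INTERFACE

Orientations are given as [roll, pitch, yaw] about the fixed x, y, z axes, in that order (R = Rz(yaw) Ry(pitch) Rx(roll)).
In Python, from workcell import observe, imaging, bot gives the robot as it stands.
- The arm moves only by the tool send_rows, never from a script. Its argument "plan" is text: rows parted by semicolons, each of 7 numbers parted by spaces: the shift along the tool's x, y, z in m, then the turn, a rotation vector about the tool's x, y, z in degrees, then the finger opening in m, from 0 to 0.0854. In form: dx dy dz rx ry rz claw; .... A call has 1 to 10 rows; each row is the pose to reach, as a shift and turn from the pose commanded when the call began, along the tool's axes at that moment; what a row does not reach only later rows make up. A row lasts 1/12 s, in which the tool goes at most 41.7 mm and 7.16 degrees, less where a joint would pass 70% of its speed; a pose out of reach is approached as far as the arm can. A call with a gripper value outside its range is refused whole. The fingers move at their own pace and stop on an object; "grip_force" is the grip in N (left out, the last holds). Time passes only in rows, so rows that repeat a pose let the fingers close. It gives the time, the measured TCP pose, the force, the opening and the grip force at its end, in the units of the state.
- observe(): the state, without advancing time (a new reading comes with each control period).
- imaging.grab_frame(name): name is "side" or "top" or "wrist"; returns a dict with "color" (480x640x3 uint8, red, green, blue), "fx", "fy", "cx", "cy" (pixels), "eye" and "orientation" of the camera in the world; the wrist camera has in their place "tool_from_camera" (4x4, takes a point from camera to tool coordinates, whose origin is the TCP and whose axes are the flange's). Camera axes: x right, y down, z forward; pixel columns grow to the right and rows downward; lengths in m; the calibration is good to about 2 mm. A picture is of the moment at which its call begins: read the wrist's pose just before it. There is no depth.
- bot.job_done(): hands the job in; it is judged then, once.
The state is a dict: "clock": time; "qpos": joint angles; "qd": joint speeds; "joint_efforts": joint torques, N m; "position": TCP position; "tool_rot": TCP orientation; "force": force on the tool from outside, world axes, zero at the start; "moment": the same for the moment, N m; "grip_width": finger opening in m; "finger_force": force on a finger pad.
Only numpy, scipy, OpenCV 4.12 (cv2) and the standard library are available. Lean on these libraries where they do the work, as an engineer would, in place of code of your own. Each camera call takes 0.05 s, during which the arm holds its last target. There are 200 camera calls.

## Working session

There is one attempt and no reset: what is moved stays moved. The work goes in short steps, Python scripts to look and compute and a tool call to move; the robot and the scene stay as the last step left them, time stands still between calls to the robot, and variables do not carry over. Pictures are saved under pics/ and viewed, at most 10 in all, crops included, and the job is handed in when it is done.

Besides the shell and the picture viewer there is one more tool, called after "Call:" as name(argument=value, ...) on one line, values as JSON. send_rows: Moves the arm, as the interface text tells. Its arguments: {"type":"object","properties":{"plan":{"type":"string"},"grip_force":{"type":"number"}},"required":["plan"]}

```bash
mkdir -p pics; cat > h.py <<'E'
import numpy as np, cv2
from workcell import observe, imaging, bot
from scipy.spatial.transform import Rotation as R
def snap(name,fn=None):
    s=observe(); f=imaging.grab_frame(name)
    if fn: cv2.imwrite('pics/'+fn,f['color'][:,:,::-1])
    return s,f
def rot(o):
    o=np.array(o,float)
    if o.shape==(3,3): return o
    return R.from_euler('xyz',o).as_matrix() if o.size==3 else R.from_quat(o).as_matrix()
def cam(s,f):
    if 'eye' in f: return rot(f['orientation']),np.array(f['eye'])
    T=np.array(f['tool_from_camera']); Rt=rot(s['tool_rot'])
    return Rt@T[:3,:3], Rt@T[:3,3]+np.array(s['position'])
def px(s,f,u,v,z):
    Rc,e=cam(s,f); d=Rc@np.array([(u-f['cx'])/f['fx'],(v-f['cy'])/f['fy'],1])
    return e+d*(z-e[2])/d[2]
def proj(s,f,p):
    Rc,e=cam(s,f); c=Rc.T@(np.array(p)-e); return c[0]/c[2]*f['fx']+f['cx'],c[1]/c[2]*f['fy']+f['cy']
E
python3 - <<'E'
from h import *
s,f=snap('top','top.png'); print({k:v for k,v in f.items() if k!='color'}); print(s, bot.tcp_to_grasp)
s,f=snap('side','side.png'); print({k:v for k,v in f.items() if k!='color'})
E
```

```text
{'fx': 438.84252077156106, 'fy': 438.84252077156106, 'cx': 315.2070039761147, 'cy': 245.20439758458963, 'eye': array([0.40627031, 0.0066879 , 1.20656954]), 'orientation': array([-3.02109639,  0.00473051, -1.54972243])}
{'clock': 0.0, 'qpos': array([ 1.16778906,  0.52199969, -0.03632687,  1.59997025,  0.02120769,
        1.02111881, -0.11279597]), 'qd': array([-0.0029889 , -0.00070402,  0.00050313,  0.00192704,  0.00027797,
        0.00053454,  0.00190795]), 'joint_efforts': array([-1.29167769e-03, -9.27110124e+01,  1.97908513e+00, -3.69938850e+01,
        1.78282714e-02,  8.19663866e-03, -6.89791341e-05]), 'position': array([ 0.20404342, -0.59041124,  0.23074819]), 'tool_rot': array([-3.14048513e+00,  8.60622026e-05,  3.32804248e-01]), 'force': array([-0.0615036 ,  0.60845806,  0.29634731]), 'moment': array([ 0.00976252, -0.03574737, -0.08133274]), 'finger_force': 0.0, 'grip_width': 0.08570486170198859} 0.0187
{'fx': 557.108210183329, 'fy': 557.108210183329, 'cx': 328.6095567492525, 'cy': 245.2842028391174, 'eye': array([0.3823774 , 0.94983575, 1.04439397]), 'orientation': array([-2.36339227, -0.02166755, -2.95594205])}
```

View pics/top.png

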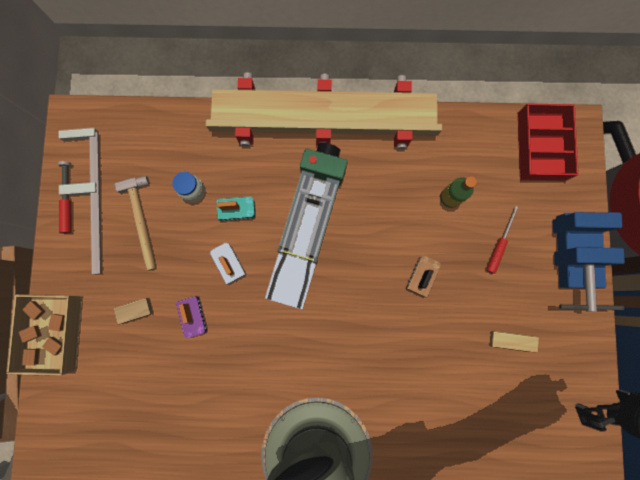

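View pics/side.png

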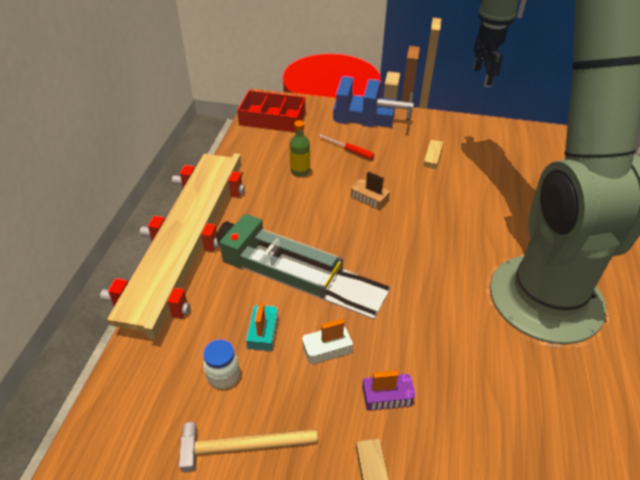

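The top view shows these candidates: white (227,264), turquoise (236,209), purple (191,317) and brown with a black handle (424,276). White with the orange handle matches the description, so I'll check it in a crop. The bay runs from (288,300) to (325,165).

```bash
python3 - <<'E'
import cv2
a=cv2.imread('pics/top.png'); c=a[145:311,200:355]; cv2.imwrite('pics/c1.png',cv2.resize(c,None,fx=3.6,fy=3.6,interpolation=cv2.INTER_CUBIC))
E
```

```text
(no output)
```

View pics/c1.png

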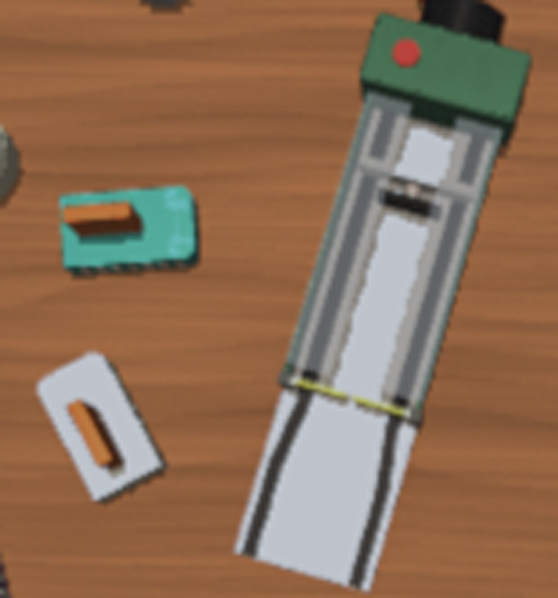

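White cassette confirmed: top-face corners in the crop are (38,387), (97,352), (163,466), (100,502), with the rounded nose at the upper left. Its handle runs (78,402)–(110,466). The flap line runs (293,382)–(408,412), and the tray's front edge (236,552)–(370,590).

```bash
python3 - <<'E'
from h import *
s,f=snap('top')
P=lambda x,y,z: px(s,f,200+x/3.6-.36,145+y/3.6-.36,z)
c=[P(*q,.034) for q in [(38,387),(97,352),(163,466),(100,502)]]
for q in c: print('cas',q.round(4))
print('len',np.linalg.norm(c[1]-c[2]),np.linalg.norm(c[0]-c[3]),'w',np.linalg.norm(c[0]-c[1]),np.linalg.norm(c[3]-c[2]))
d=(c[0]+c[1]-c[2]-c[3])/2; m=sum(c)/4; yaw=np.arctan2(d[1],d[0]); print('centre',m,'yaw',yaw)
print('handle pt', m+ -0.012*np.array([np.cos(yaw),np.sin(yaw),0]))
print('handle top ends',P(75,405,.09),P(108,464,.09))
fl=P(293,382,.039);fr=P(408,412,.039);print('flaps',fl,fr,np.linalg.norm(fl-fr),'mid',(fl+fr)/2)
tl=P(236,552,.006);tr=P(370,590,.006);print('tray',tl,tr,np.linalg.norm(tl-tr),(tl+tr)/2)
g=(fl+fr)/2; t=(tl+tr)/2; e=g-t; print('yaw axis',np.arctan2(e[1],e[0]),np.linalg.norm(e[:2]),'yaw tray edge',np.arctan2(*(tl-tr)[[1,0]])-np.pi/2,'flap edge',np.arctan2(*(fl-fr)[[1,0]])-np.pi/2)
b=[P(361,95,.075),P(510,135,.075),P(530,55,.075),P(380,13,.075)]; 
for q in b: print('blk',q)
k=(b[2]+b[3])/2-g; print(np.arctan2(k[1],k[0]),np.linalg.norm(k[:2]))
E
```

```text
cas [0.5235 0.2972 0.034 ]
cas [0.5508 0.2543 0.034 ]
cas [0.4665 0.2014 0.034 ]
cas [0.4389 0.247  0.034 ]
len 0.09947168019534804 0.09837192302386381 w 0.05083135055236164 0.05329519574780505
centre [0.49494115 0.24995763 0.034     ] yaw 0.5482997313166871
handle pt [0.4847002  0.24370278 0.034     ]
handle top ends [0.50562431 0.25637201 0.09      ] [0.46425429 0.2310493  0.09      ]
flaps [0.53066791 0.10634789 0.039     ] [0.51005423 0.02036482 0.039     ] 0.08841953006718044 mid [0.52036107 0.06335636 0.039     ]
tray [0.40427747 0.1482735  0.006     ] [0.37802878 0.0464251  0.006     ] 0.10517647409420401 [0.39115313 0.0973493  0.006     ]
yaw axis -0.25725752827747533 0.13360468547787832 yaw tray edge -0.252234173723894 flap edge -0.23530021422097014
blk [0.7404257  0.05964324 0.075     ]
blk [ 0.7123919  -0.05049364  0.075     ]
blk [ 0.77325509 -0.06441556  0.075     ]
blk [0.80320321 0.04713583 0.075     ]
-0.2625696388258227 0.2773747758616492
```

```bash
cat >> h.py <<'E'
def to(p,yaw,label=''):
    s=observe(); Rt=rot(s['tool_rot']); d=Rt.T@(np.array(p)-s['position'])
    Rg=R.from_euler('xyz',[np.pi,0,yaw]).as_matrix()
    print(label,'shift mm',(d*1000).round(1),'turn deg',np.degrees(R.from_matrix(Rt.T@Rg).as_rotvec()).round(2))
G=np.array([.5215,.063,.006]); Y=-.259
def gate(x,y,z,tcp=True):
    return G+np.array([x*np.cos(Y)-y*np.sin(Y),x*np.sin(Y)+y*np.cos(Y),z])
E
python3 -c "
from h import *
to([.46,-.15,.24],.333); to([.485,.244,.24],.548)"
```

```text
shift mm [ 385.8 -332.7   -8.9] turn deg [-0.05  0.   -0.01]
 shift mm [ 538.1 -697.    -8.6] turn deg [ -0.05  -0.   -12.33]
```

Call:
send_rows(plan="0.386 -0.333 -0.009 0 0 0 0.085;0.386 -0.333 -0.009 0 0 0 0.085;0.386 -0.333 -0.009 0 0 0 0.085;0.386 -0.333 -0.009 0 0 0 0.085;0.386 -0.333 -0.009 0 0 0 0.085;0.386 -0.333 -0.009 0 0 0 0.085;0.386 -0.333 -0.009 0 0 0 0.085;0.386 -0.333 -0.009 0 0 0 0.085;0.386 -0.333 -0.009 0 0 0 0.085;0.386 -0.333 -0.009 0 0 0 0.085")

```text
clock: 0.98
position: [0.4139, -0.2286, 0.2388]
tool_rot: [3.141, -0.0, 0.333]
force: [1.1, -0.5, -0.2]
grip_width: 0.085
finger_force: 0.0
```

```bash
python3 -c "
from h import *
to([.485,.244,.22],.548)"
```

```text
shift mm [ 221.5 -423.5   18.7] turn deg [ 1.000e-02 -0.000e+00 -1.234e+01]
```

Call:
send_rows(plan="0.222 -0.424 0.019 0 0 -12.3 0.085;0.222 -0.424 0.019 0 0 -12.3 0.085;0.222 -0.424 0.019 0 0 -12.3 0.085;0.222 -0.424 0.019 0 0 -12.3 0.085;0.222 -0.424 0.019 0 0 -12.3 0.085;0.222 -0.424 0.019 0 0 -12.3 0.085;0.222 -0.424 0.019 0 0 -12.3 0.085;0.222 -0.424 0.019 0 0 -12.3 0.085;0.222 -0.424 0.019 0 0 -12.3 0.085;0.222 -0.424 0.019 0 0 -12.3 0.085")

```text
clock: 1.82
position: [0.4753, 0.1832, 0.222]
tool_rot: [3.141, 0.0, 0.547]
force: [0.9, -1.0, 1.1]
grip_width: 0.0849
finger_force: 0.0
```

Call:
send_rows(plan="0 0 0 0 0 0 0.085;0 0 0 0 0 0 0.085;0 0 0 0 0 0 0.085;0 0 0 0 0 0 0.085")

```text
clock: 2.15
position: [0.4755, 0.1801, 0.222]
tool_rot: [3.141, 0.0, 0.546]
force: [-0.1, -0.3, -0.8]
grip_width: 0.0854
finger_force: 0.0
```

```bash
python3 -c "
from h import *
to([.485,.244,.22],.548)"
```

```text
shift mm [ 41.4 -49.7   2. ] turn deg [ 0.02  0.03 -0.11]
```

Call:
send_rows(plan="0.021 -0.025 0 0 0 0 0.085;0.041 -0.05 0.002 0 0 0 0.085;0.041 -0.05 0.002 0 0 0 0.085;0.041 -0.05 0.002 0 0 0 0.085;0.041 -0.05 0.002 0 0 0 0.085")

```text
clock: 2.57
position: [0.4846, 0.2439, 0.2201]
tool_rot: [3.141, 0.0, 0.546]
force: [0.9, -1.1, 0.9]
grip_width: 0.0848
finger_force: 0.0
```

```bash
python3 -c "
from h import *
s,f=snap('wrist','w1.png'); print(s['position'],s['tool_rot'],f['tool_from_camera'])
c,q=np.cos(.548),np.sin(.548)
for a in [-25,25]: print(proj(s,f,[.485+a*c/1e3,.244+a*q/1e3,.09]))"
```

```text
[0.48459979 0.24391437 0.22006991] [3.14107544e+00 4.86382183e-04 5.46043776e-01] [[-7.82021492e-04 -9.61749588e-01 -2.73929037e-01  6.93677015e-02]
 [ 9.99999680e-01 -7.97670444e-04 -5.42550029e-05 -2.89253641e-04]
 [-1.66325370e-04 -2.73928992e-01  9.61749905e-01 -1.41649015e-01]
 [ 0.00000000e+00  0.00000000e+00  0.00000000e+00  1.00000000e+00]]
(np.float64(321.1912024166185), np.float64(259.56188879401986))
(np.float64(321.0273436325014), np.float64(192.81120295473195))
```

View pics/w1.png

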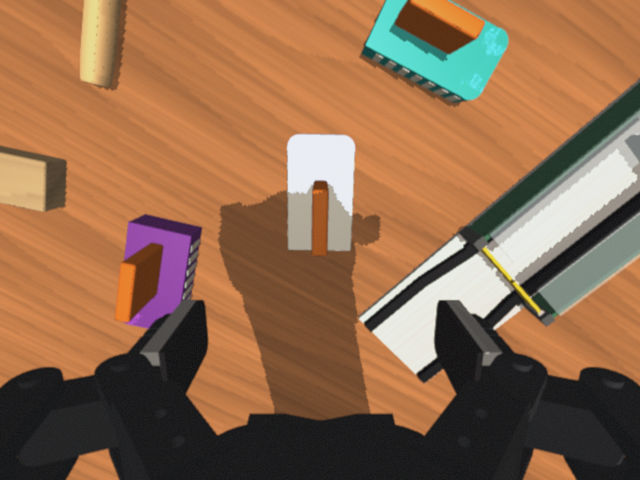

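The handle is centred at (320,188)–(320,255), about 3 mm ahead of the prediction. Next I descend and grip.

Call:
send_rows(plan="0.003 0 0.03 0 0 0 0.085;0.003 0 0.06 0 0 0 0.085;0.003 0 0.09 0 0 0 0.085;0.003 0 0.12 0 0 0 0.085;0.003 0 0.145 0 0 0 0.085;0.003 0 0.16 0 0 0 0.085;0.003 0 0.168 0 0 0 0.085;0.003 0 0.17 0 0 0 0.085;0.003 0 0.17 0 0 0 0.085;0.003 0 0.17 0 0 0 0.085", grip_force=50)

```text
clock: 3.45
position: [0.4876, 0.2467, 0.0512]
tool_rot: [3.141, -0.001, 0.547]
force: [-0.2, 1.0, 0.2]
grip_width: 0.0853
finger_force: 0.0
```

Call:
send_rows(plan="0 0 0 0 0 0 0.0;0 0 0 0 0 0 0.0;0 0 0 0 0 0 0.0;0 0 0 0 0 0 0.0;0 0 0 0 0 0 0.0;0 0 0 0 0 0 0.0;0 0 0 0 0 0 0.0;0 0 0 0 0 0 0.0", grip_force=50)

```text
clock: 4.12
position: [0.487, 0.2468, 0.0502]
tool_rot: [3.142, 0.0, 0.547]
force: [-0.4, -0.9, 2.6]
grip_width: 0.0115
finger_force: 52.6
```

```bash
python3 -c "
from h import *
s,f=snap('wrist','w2.png'); print(s['position'],s['grip_width'],s['force'],s['finger_force'])"
```

```text
[0.4870421  0.24677377 0.05018254] 0.011516364243894107 [-0.41808987 -0.88967573  2.58305406] 52.632272243499756
```

View pics/w2.png

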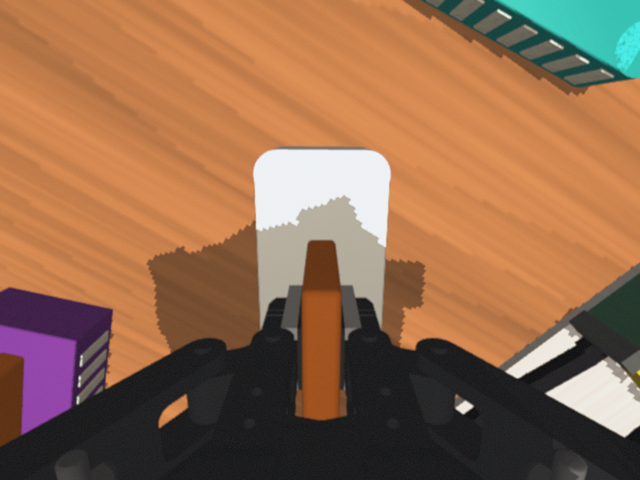

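The grip is good: width 11.5 mm and the cassette straight, nose edge at (321,149). I'll work out the along-handle offset and plan the carry.

```bash
python3 -c "
from h import *
s,f=snap('wrist')
for z in (.03,.034):
  d=rot(s['tool_rot']).T@(px(s,f,321,149,z)-s['position']); print('nose in tool',d)
d=rot(s['tool_rot']).T@(px(s,f,321,240,.09)-s['position']); print('handle front (25)',d)
e=gate(-87e-3,0,0);print(e)
to([s['position'][0],s['position'][1],.14],.547,'up'); to([e[0],e[1],.14],Y,'entry')"
```

```text
nose in tool [ 0.06125329 -0.00010779  0.0202228 ]
nose in tool [ 0.06145381 -0.00011225  0.01622282]
handle front (25) [ 0.03984365 -0.00018709 -0.03977978]
[0.43740175 0.08528192 0.006     ]
up shift mm [  0.   -0.  -89.8] turn deg [ 0.   -0.    0.02]
entry shift mm [-126.4  112.1  -89.8] turn deg [-0.  -0.  46.2]
```

Call:
send_rows(plan="0 0 -0.01 0 0 0 0;0 0 -0.03 0 0 0 0;0 0 -0.06 0 0 0 0;0 0 -0.09 0 0 0 0;0 0 -0.09 0 0 0 0;0 0 -0.09 0 0 0 0")

```text
clock: 4.72
position: [0.4876, 0.2469, 0.1416]
tool_rot: [3.141, -0.002, 0.547]
force: [-0.3, 0.7, -5.1]
grip_width: 0.0113
finger_force: 51.6
```

```bash
python3 -c "
from h import *
s=observe();print(s['force'],s['moment'],s['grip_width'])
e=gate(-87e-3,0,0); to([e[0],e[1],.14],Y,'entry')"
```

```text
[-0.33279074  0.73040262 -5.09569712] [-0.07165804  0.08088625 -0.0264582 ] 0.01131451395405892
entry shift mm [-126.9  112.     1.4] turn deg [-4.000e-02 -1.400e-01  4.619e+01]
```

Call:
send_rows(plan="-0.018 0.016 0 0 0 6.6 0;-0.036 0.032 0 0 0 13.2 0;-0.054 0.048 0 0 0 19.8 0;-0.072 0.064 0 0 0 26.4 0;-0.09 0.08 0 0 0 33 0;-0.108 0.096 0 0 0 39.6 0;-0.127 0.112 0.001 0 0 46.2 0;-0.127 0.112 0.001 0 0 46.2 0;-0.127 0.112 0.001 0 0 46.2 0;-0.127 0.112 0.001 0 0 46.2 0")

```text
clock: 5.55
position: [0.4366, 0.0855, 0.1386]
tool_rot: [3.141, 0.001, -0.257]
force: [-0.3, 0.9, -5.1]
grip_width: 0.0117
finger_force: 51.6
```

```bash
python3 -c "
from h import *
s,f=snap('wrist','w3.png'); print(s['position'],s['tool_rot'],s['force'])
for q in [(0,45,39),(0,-45,39),(0,0,39),(225,60,69),(225,-60,69),(-63,36.5,8),(-63,-36.5,8),(-10,30,8),(-10,-30,8)]: print(q,np.round(proj(s,f,gate(*[v/1e3 for v in q])),1))"
```

```text
[0.43662668 0.08546729 0.13862945] [ 3.14136897e+00  8.70112390e-04 -2.57246757e-01] [-0.34960279  0.9413189  -5.11092772]
(0, 45, 39) [242.5  94.5]
(0, -45, 39) [399.5  94.6]
(0, 0, 39) [321.   94.5]
(225, 60, 69) [ 144.7 -620.6]
(225, -60, 69) [ 499.1 -619.3]
(-63, 36.5, 8) [268.3 194.6]
(-63, -36.5, 8) [373.3 194.7]
(-10, 30, 8) [275.3 114.6]
(-10, -30, 8) [366.5 114.7]
```

View pics/w3.png

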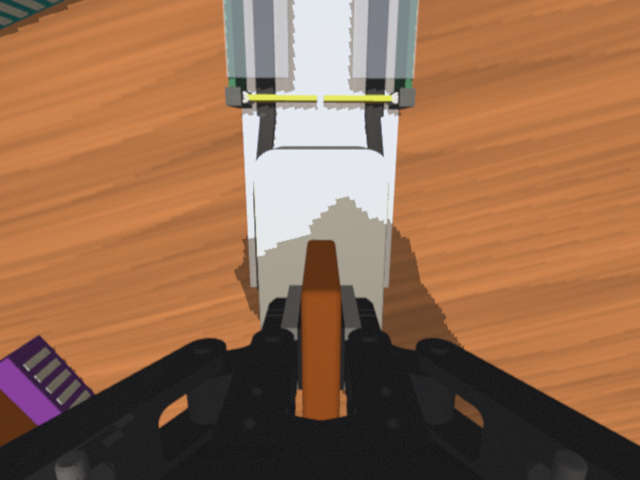

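The bay sits symmetrically about column 320.5, with the flaps level at row 98, so alignment is good. I'll lower into the tray.

Call:
send_rows(plan="0 0 0.02 0 0 -0.1 0;0 0 0.045 0 0 -0.1 0;0 0 0.065 0 0 -0.1 0;0 0 0.075 0 0 -0.1 0;0 0 0.079 0 0 -0.1 0;0 0 0.081 0 0 -0.1 0;0 0 0.081 0 0 -0.1 0;0 0 0.081 0 0 -0.1 0")

```text
clock: 6.27
position: [0.4372, 0.0854, 0.0586]
tool_rot: [-3.141, -0.001, -0.257]
force: [0.1, -0.1, -4.4]
grip_width: 0.0117
finger_force: 51.4
```

Call:
send_rows(plan="0 0 0.0005 0 0 0 0;0 0 0.001 0 0 0 0;0 0 0.001 0 0 0 0;0 0 0.001 0 0 0 0")

```text
clock: 6.6
position: [0.437, 0.0851, 0.0574]
tool_rot: [-3.141, -0.0, -0.257]
force: [-0.1, -0.5, -4.2]
grip_width: 0.0113
finger_force: 51.4
```

Call:
send_rows(plan="0 0 0.0004 0 0 0 0;0 0 0.0008 0 0 0 0;0 0 0.0008 0 0 0 0")

```text
clock: 6.85
position: [0.4368, 0.0851, 0.0563]
tool_rot: [3.142, 0.0, -0.257]
force: [0.5, -0.4, -4.8]
grip_width: 0.0115
finger_force: 51.4
```

Call:
send_rows(plan="0 0 0.0004 0 0 0 0;0 0 0.0006 0 0 0 0;0 0 0.0006 0 0 0 0")

```text
clock: 7.1
position: [0.437, 0.085, 0.0561]
tool_rot: [-3.142, -0.0, -0.257]
force: [-2.8, -1.4, 11.6]
grip_width: 0.0113
finger_force: 54.1
```

Call:
send_rows(plan="0 0 -0.0006 0 0 -0.1 0;0.003 0 -0.0006 0 0 -0.1 0;0.007 0 -0.0006 0 0 -0.1 0;0.011 0 -0.0006 0 0 -0.1 0;0.015 0 -0.0006 0 0 -0.1 0;0.019 0 -0.0006 0 0 -0.1 0;0.023 0 -0.0006 0 0 -0.1 0;0.027 0 -0.0006 0 0 -0.1 0;0.03 0 -0.0006 0 0 -0.1 0;0.03 0 -0.0006 0 0 -0.1 0")

```text
clock: 7.93
position: [0.4661, 0.0773, 0.0562]
tool_rot: [3.141, 0.0, -0.256]
force: [-2.7, 0.5, -3.2]
grip_width: 0.0115
finger_force: 51.6
```

```bash
cat >> h.py <<'E'
def st():
    s=observe(); u=np.array([np.cos(Y),np.sin(Y)]); n=np.array([-u[1],u[0]]); d=np.array(s['position'])[:2]-G[:2]; F=np.array(s['force'])
    print('x %.1f y %.1f z %.2f mm yaw %.4f'%(d@u*1e3,d@n*1e3,s['position'][2]*1e3,s['tool_rot'][2]),'F fwd %.1f lat %.1f up %.1f'%(F[:2]@u,F[:2]@n,F[2]),'M',np.round(s['moment'],2),'t',s['clock'])
E
python3 -c "
from h import *
st()"
```

```text
x -57.2 y -0.4 z 56.23 mm yaw -0.2557 F fwd -2.8 lat -0.2 up -3.2 M [ 0.19  0.61 -0.  ] t 7.9333
```

Call:
send_rows(plan="0.003 0 -0.0001 0 0 0.2 0;0.007 0 -0.0001 0 0 0.2 0;0.011 0 -0.0001 0 0 0.2 0;0.015 0 -0.0001 0 0 0.2 0;0.019 0 -0.0001 0 0 0.2 0;0.023 0 -0.0001 0 0 0.2 0;0.027 0 -0.0001 0 0 0.2 0;0.031 0 -0.0001 0 0 0.2 0;0.035 0 -0.0001 0 0 0.2 0;0.035 0 -0.0001 0 0 0.2 0")

```text
clock: 8.77
position: [0.5009, 0.0683, 0.0565]
tool_rot: [-3.141, -0.001, -0.259]
force: [0.0, -0.3, -4.4]
grip_width: 0.0117
finger_force: 51.5
```

```bash
python3 -c "
from h import *
st()"
```

```text
x -21.3 y -0.1 z 56.52 mm yaw -0.2594 F fwd 0.1 lat -0.3 up -4.4 M [0.02 0.   0.03] t 8.7667
```

Call:
send_rows(plan="0.004 0 0 0 0 0 0;0.009 0 0 0 0 0 0;0.014 0 0 0 0 0 0;0.019 0 0 0 0 0 0;0.024 0 0 0 0 0 0;0.029 0 0 0 0 0 0;0.034 0 0 0 0 0 0;0.039 0 0 0 0 0 0;0.044 0 0 0 0 0 0;0.048 0 0 0 0 0 0")

```text
clock: 9.6
position: [0.5467, 0.0561, 0.0564]
tool_rot: [-3.142, -0.0, -0.259]
force: [-1.3, -0.1, -4.0]
grip_width: 0.0113
finger_force: 51.6
```

```bash
python3 -c "
from h import *
st()"
```

```text
x 26.1 y -0.2 z 56.42 mm yaw -0.2590 F fwd -1.2 lat -0.5 up -4.0 M [0.09 0.4  0.  ] t 9.6
```

Call:
send_rows(plan="0.004 0 0 0 0 0 0;0.009 0 0 0 0 0 0;0.014 0 0 0 0 0 0;0.019 0 0 0 0 0 0;0.024 0 0 0 0 0 0;0.029 0 0 0 0 0 0;0.034 0 0 0 0 0 0;0.039 0 0 0 0 0 0;0.044 0 0 0 0 0 0;0.048 0 0 0 0 0 0")

```text
clock: 10.43
position: [0.5931, 0.0438, 0.0564]
tool_rot: [-3.142, -0.0, -0.259]
force: [-1.2, -0.2, -4.2]
grip_width: 0.0116
finger_force: 51.6
```

```bash
python3 -c "
from h import *
st()"
```

```text
x 74.1 y -0.2 z 56.40 mm yaw -0.2590 F fwd -1.1 lat -0.5 up -4.2 M [0.12 0.45 0.03] t 10.4333
```

Call:
send_rows(plan="0.002 0 0 0 0 0 0;0.003 0 0 0 0 0 0;0.004 0 0 0 0 0 0;0.005 0 0 0 0 0 0;0.006 0 0 0 0 0 0;0.007 0 0 0 0 0 0;0.008 0 0 0 0 0 0;0.009 0 0 0 0 0 0;0.01 0 0 0 0 0 0;0.01 0 0 0 0 0 0")

```text
clock: 11.27
position: [0.6024, 0.0414, 0.0564]
tool_rot: [-3.142, -0.0, -0.259]
force: [0.8, -0.2, -4.3]
grip_width: 0.0114
finger_force: 51.6
```

```bash
python3 -c "
from h import *
st()
s,f=snap('top'); 
for p in [(383,205),(432,217)]:
  q=px(s,f,200+p[0]/3.6,145+p[1]/3.6,.032)-G; print(q[0]*np.cos(Y)+q[1]*np.sin(Y))"
```

```text
x 83.7 y -0.2 z 56.44 mm yaw -0.2590 F fwd 0.8 lat 0.1 up -4.3 M [-0.04  0.03 -0.02] t 11.2667
0.14582347783900934
0.14714709393541342
```

Call:
send_rows(plan="0.0006 0 0 0 0 0 0;0.0012 0 0 0 0 0 0;0.0018 0 0 0 0 0 0;0.0024 0 0 0 0 0 0;0.003 0 0 0 0 0 0;0.0036 0 0 0 0 0 0;0.004 0 0 0 0 0 0;0.004 0 0 0 0 0 0")

```text
clock: 11.98
position: [0.6061, 0.0404, 0.0564]
tool_rot: [-3.142, -0.0, -0.259]
force: [-0.2, -0.0, -3.1]
grip_width: 0.0114
finger_force: 51.6
```

```bash
python3 -c "
from h import *
st()"
```

```text
x 87.6 y -0.2 z 56.44 mm yaw -0.2590 F fwd -0.2 lat -0.1 up -3.1 M [0.02 0.03 0.  ] t 11.9833
```

Call:
send_rows(plan="0.0006 0 0 0 0 0 0;0.0012 0 0 0 0 0 0;0.0018 0 0 0 0 0 0;0.0024 0 0 0 0 0 0;0.003 0 0 0 0 0 0;0.003 0 0 0 0 0 0")

```text
clock: 12.48
position: [0.6081, 0.0399, 0.0563]
tool_rot: [3.141, 0.002, -0.259]
force: [-6.5, 0.7, 0.4]
grip_width: 0.0115
finger_force: 52.2
```

```bash
python3 -c "
from h import *
st()"
```

```text
x 89.7 y -0.1 z 56.29 mm yaw -0.2587 F fwd -6.4 lat -1.0 up 0.4 M [ 0.34  1.41 -0.06] t 12.4833
```

Call:
send_rows(plan="0.0005 0 -0.0001 0 0 0 0;0.001 0 -0.0002 0 0 0 0;0.0015 0 -0.0002 0 0 0 0;0.002 0 -0.0002 0 0 0 0;0.0025 0 -0.0002 0 0 0 0;0.0025 0 -0.0002 0 0 0 0")

```text
clock: 12.98
position: [0.6104, 0.0393, 0.0564]
tool_rot: [3.141, 0.002, -0.259]
force: [-7.5, 1.1, -1.3]
grip_width: 0.011
finger_force: 52.2
```

```bash
python3 -c "
from h import *
st()"
```

```text
x 92.0 y -0.1 z 56.37 mm yaw -0.2587 F fwd -7.5 lat -0.9 up -1.3 M [ 0.46  1.53 -0.06] t 12.9833
```

Call:
send_rows(plan="0.0005 0 0 0 0 0 0;0.001 0 0 0 0 0 0;0.0015 0 0 0 0 0 0;0.0015 0 0 0 0 0 0")

```text
clock: 13.32
position: [0.6117, 0.039, 0.0564]
tool_rot: [3.141, 0.002, -0.259]
force: [-7.0, 2.6, -0.1]
grip_width: 0.0114
finger_force: 52.2
```

```bash
python3 -c "
from h import *
st()"
```

```text
x 93.4 y -0.1 z 56.40 mm yaw -0.2586 F fwd -7.4 lat 0.7 up -0.1 M [ 0.44  1.63 -0.02] t 13.3167
```

Call:
send_rows(plan="0.0004 0 -0.0001 0 0 0 0;0.0008 0 -0.0001 0 0 0 0;0.0012 0 -0.0001 0 0 0 0;0.0012 0 -0.0001 0 0 0 0")

```text
clock: 13.65
position: [0.6128, 0.0387, 0.0564]
tool_rot: [3.141, 0.003, -0.259]
force: [-8.1, 2.3, -0.9]
grip_width: 0.0111
finger_force: 52.2
```

```bash
python3 -c "
from h import *
st()"
```

```text
x 94.5 y -0.1 z 56.41 mm yaw -0.2586 F fwd -8.5 lat 0.2 up -0.9 M [ 0.47  1.72 -0.08] t 13.65
```

Call:
send_rows(plan="0.0004 0 0 0 0 0 0;0.0008 0 0 0 0 0 0;0.0012 0 0 0 0 0 0;0.0012 0 0 0 0 0 0")

```text
clock: 13.98
position: [0.6139, 0.0384, 0.0564]
tool_rot: [3.141, 0.003, -0.259]
force: [-9.0, 1.9, 0.3]
grip_width: 0.0112
finger_force: 52.2
```

```bash
python3 -c "
from h import *
st()"
```

```text
x 95.6 y -0.1 z 56.43 mm yaw -0.2586 F fwd -9.2 lat -0.5 up 0.3 M [ 0.48  1.78 -0.05] t 13.9833
```

Call:
send_rows(plan="0.0003 0 -0.0001 0 0 0 0;0.0006 0 -0.0001 0 0 0 0;0.0008 0 -0.0001 0 0 0 0;0.0008 0 -0.0001 0 0 0 0")

```text
clock: 14.32
position: [0.6142, 0.0383, 0.0565]
tool_rot: [3.141, 0.004, -0.259]
force: [-11.2, 3.1, 1.8]
grip_width: 0.0115
finger_force: 52.6
```

```bash
python3 -c "
from h import *
st()"
```

```text
x 95.9 y -0.1 z 56.47 mm yaw -0.2585 F fwd -11.6 lat 0.1 up 1.8 M [ 0.65  2.63 -0.07] t 14.3167
```

Call:
send_rows(plan="0.0003 0 0 0 0 0 0;0.0006 0 0 0 0 0 0;0.0006 0 0 0 0 0 0")

```text
clock: 14.57
position: [0.6142, 0.0383, 0.0565]
tool_rot: [3.141, 0.005, -0.258]
force: [-16.3, 3.6, 5.6]
grip_width: 0.0112
finger_force: 53.3
```

```bash
python3 -c "
from h import *
st()"
```

```text
x 95.9 y -0.1 z 56.51 mm yaw -0.2584 F fwd -16.7 lat -0.7 up 5.6 M [ 0.79  3.45 -0.13] t 14.5667
```

The hard stop shows at x = 95.9 mm: force rose from 9 to 17 N with no advance, after about 7 mm of pad travel. I'll relax the push and release.

Call:
send_rows(plan="-0.0005 0 -0.0001 0 0 0 0;-0.0009 0 -0.0001 0 0 0 0;-0.0009 0 -0.0001 0 0 0 0;-0.0009 0 -0.0001 0 0 0 0")

```text
clock: 14.9
position: [0.6142, 0.0383, 0.0565]
tool_rot: [3.141, 0.003, -0.258]
force: [-8.5, 2.0, -2.1]
grip_width: 0.0113
finger_force: 51.9
```

```bash
python3 -c "
from h import *
st()"
```

```text
x 95.9 y -0.1 z 56.50 mm yaw -0.2585 F fwd -8.7 lat -0.3 up -2.1 M [ 0.58  2.01 -0.06] t 14.9
```

Call:
send_rows(plan="-0.0006 0 0 0 0 0 0;-0.0006 0 0 0 0 0 0;-0.0006 0 0 0 0 0 0.05;-0.0006 0 0 0 0 0 0.05;-0.0006 0 0 0 0 0 0.05;-0.0006 0 0 0 0 0 0.05;-0.0006 0 0 0 0 0 0.05;-0.0006 0 0 0 0 0 0.05")

```text
clock: 15.57
position: [0.6152, 0.038, 0.057]
tool_rot: [-3.141, -0.0, -0.259]
force: [0.5, 0.1, 0.5]
grip_width: 0.0501
finger_force: 0.0
```

Call:
send_rows(plan="0 0 -0.01 0 0 0 0.05;0 0 -0.03 0 0 0 0.05;0 0 -0.06 0 0 0 0.05;0 0 -0.09 0 0 0 0.05;0 0 -0.12 0 0 0 0.05;0 0 -0.15 0 0 0 0.05;0 0 -0.17 0 0 0 0.05;0 0 -0.17 0 0 0 0.05;0 0 -0.17 0 0 0 0.05")

```text
clock: 16.32
position: [0.6155, 0.0381, 0.2287]
tool_rot: [-3.141, -0.002, -0.259]
force: [0.1, -0.6, -0.8]
grip_width: 0.0503
finger_force: 0.0
```

```bash
python3 -c "
from h import *
st()
s,f=snap('wrist','w4.png')
print([np.round(proj(s,f,gate(a,0,.084)),1) for a in (.0704,.0954,.1204)])"
```

```text
x 97.2 y -0.0 z 228.66 mm yaw -0.2590 F fwd 0.2 lat -0.5 up -0.8 M [ 0.03  0.03 -0.  ] t 16.3167
[array([320.9, 259. ]), array([320.9, 227.4]), array([320.9, 194.2])]
```

View pics/w4.png

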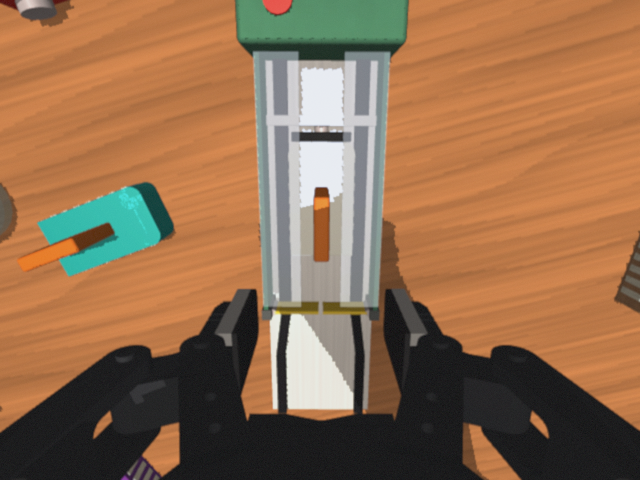

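The picture shows both flaps shut at row 310, the cassette straight between the guides with its handle at (321,190–260), and its nose against the pad at row 137.

```bash
python3 -c "
from workcell import bot
print(bot.job_done())"
```

```text
the job is handed in; nothing more can be done
None
```

The white cassette is in the bay with the seal pad pressed to its hard stop (about 7 mm of travel, 17 N peak push), the flaps are shut behind it, the gripper is clear, and the job was handed in at about 16 s; no verdict was shown.

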